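# Free the ratchet and close the tile press

### The arm

A 6-joint arm with a two-finger parallel gripper is mounted at the origin on the work surface. World frame = base frame: x ahead of the robot, y to its left, z up, the work surface at z = 0. Lengths are in m, angles in degrees, forces in N, time in s.
With the tool pointing down it reaches from about 0.375 to 0.9 m from the base axis. Payload 3.1 kg.
Tool frame: the origin (TCP) lies between the finger pads; the fingertips stand 22 mm ahead of it and the grasp point (between the pads) lies 3 mm ahead of it; z points along the fingers, y is the line along which they close (so a half turn about z gives the same grasp; the last joint's range is limited). The gripper opens to 87 mm and grips with 3 to 60 N. Pads are 19 mm wide; open, the fingers measure 117 mm over their backs; the gripper's body (75 mm by 190 mm) begins 51 mm behind the grasp point.
Start: joints at [-78.868, 30.224, 82.088, -0, 67.689, -10.227], TCP at [0.228, -0.582, 0.245] pointing down, gripper open.
Joint ranges: [-176.69, 176.69], [-43.24, 126.21], [12.49, 139.97], [-82, 262], [0, 151.66], [-163.58, 163.58]. Speed limits (degrees/s): [159.86, 159.86, 180, 180, 180, 180].

### API

Orientations are given as a 3x3 rotation matrix whose columns are the frame's x, y, z axes.
In Python, from rig import bot, capture, search_frame, outline_of, spot_point gives the robot as it stands.
- The arm moves only by the tool jog_arm, never from a script. Its argument "rows" is text: rows parted by semicolons, each of 7 numbers parted by spaces: the opening, from 0 (shut) to 1 (fully open), then the shift along the tool's x, y, z as a fraction of full scale, then the turn, a rotation vector about the tool's x, y, z as a fraction of full scale. A call has 1 to 20 rows; each row is the pose to reach, as a shift and turn from the pose commanded when the call began, along the tool's axes at that moment; what a row does not reach only later rows make up. Full scale, the value 1, is 0.5 m for a shift and pi/4 rad for a turn. A row lasts 1/12 s, in which the tool goes at most 41.7 mm and 7.16 degrees, less where a joint would pass 70% of its speed; a pose out of reach is approached as far as the arm can. A call with a number of a shift or a turn outside -1 to 1 is refused whole. A call with a gripper value outside its range is refused whole. The fingers move at their own pace and stop on an object; the grip force is fixed at half the most. Time passes only in rows, so rows that repeat a pose let the fingers close. It gives the time, the measured TCP pose, the force, the opening and the grip force at its end, in the units of the state.
- bot.read_state(): the state, without advancing time (a new reading comes with each control period).
- capture(name): name is "scene" or "top"; returns a dict with "pixels" (480x640x3 uint8, red, green, blue), "fx", "fy", "cx", "cy" (pixels), "R" (3x3) and "t" (3): a world point X has camera coordinates R X + t. Camera axes: x right, y down, z forward; pixel columns grow to the right and rows downward; lengths in m; the calibration is good to about 2 mm. A picture is of the moment at which its call begins. There is no depth.
- bot.hand_in(): hands the job in; it is judged then, once.
Trained networks look in a picture, given as the dict that the camera call returned (one of the last four; its "shot" number tells which), for a name from the list of things; names that differ only in an ending like _2 or _b are one class to them, and where a whole thing is asked for, a point or a joint stands for the part that bears it (a point fixed in the world has none). Each returns a list of dicts, best first, with "conf" (0 to 1); they miss things now and then, are a little off and sometimes report something else, mostly with a low value. They report only what shows in the picture. A call takes as long as a camera call. They do not tell look-alikes from the thing itself.
- search_frame(label, picture): "point" ([x, y, z] in m, in world coordinates, good to about 4 mm: the middle of the surface that is visible of it).
- outline_of(label, picture): "region" (480x640 bool, what is visible of it).
- spot_point(label, picture): "point" ([x, y, z] in m, in world coordinates, good to about 4 mm: a listed point, or the origin of a listed thing).
The state is a dict: "time_s": time; "joint_positions": joint angles; "qvel": joint speeds; "tau": joint torques, N m; "position": TCP position; "tcp_rot": TCP orientation; "force": force on the tool from outside, world axes, zero at the start; "moment": the same for the moment, N m; "opening": opening from 0.0 (shut) to 1.0 (fully open); "grasp_force": force on a finger pad.
Only numpy, scipy, OpenCV 4.12 (cv2) and the standard library are available. Lean on these libraries where they do the work, as an engineer would, in place of code of your own. Each camera call takes 0.05 s, during which the arm holds its last target. There are 200 camera calls.

### The job

Close the small tile press on the glazing bench: press the black paddle of its ratchet pawl fully down so that the pawl swings clear of the teeth and stays clear, then push the raised arm by its wooden cross bar fully down, until the rubber pad lies on the bisque tile. Do not force the arm down while the pawl is still in the teeth; only press and push, lift nothing, leave the tile in its nest and the cup, jar and brush where they are, and finish clear of everything with the arm left down and the pawl left free.

Things in the scene. Friction and masses are not known exactly. Their poses are not given: they have to be found in the camera images.
- press: Grey tile press, fixed to the bench; place and yaw vary. Base plate 385 x 150 x 16 mm, x -185 to +200. Origin on the bench under the arm's hinge axis; z up; x: level direction from hinge to arm end; y parallel to the hinge. Hinge axis 100 mm up between cheeks 120 mm high. A 152 mm toothed wheel turns with the arm; the pawl stands behind it (-x). Tile nest at x +130 mm.
- press_arm (a joint): Arm's angle above level, rad. 0 = fully down (level, on its stop, pad on the tile); starts raised at 0.7 to 0.8; upper stop 0.81. Stiff hinge: the arm stays where it is left; with the pawl free, pushing it down takes about 2 to 8 N at the cross bar. With the pawl in, the teeth stop it at about 0.69.
- grip_bar (a point): Centre of the arm's wooden cross bar: round, 28 mm diameter, 110 mm long, parallel to the press's y, at the arm's end 235 mm from the hinge axis. 100 mm above the bench when the arm is down. The arm is a steel bar 14 mm wide, 24 mm deep. Turns with the arm.
- pawl (a joint): Angle of the ratchet pawl, rad. 0 = nose in the teeth (start); grows as the paddle is pressed down; 0.5 = fully pressed, on its stop, nose clear (it leaves the teeth at about 0.2). Stiff pivot, no spring: it stays where it is left; pressing takes about 2 to 5 N at the paddle. Pivot axis parallel to the press's y at x -64 mm, 40 mm above the bench.
- pawl_paddle (a point): Centre of the upper face of the pawl's black thumb paddle, 36 x 36 x 8 mm. At the start it is level, at x -154 mm in the press's frame and 89 mm above the bench; it turns about the pawl pivot and when fully pressed is about 49 mm lower and 12 mm farther to -x, tilted 0.5 rad down towards -x.
- press_pad (a point): Centre of the lower face of the square rubber pad (70 x 70 mm) under the arm, 130 mm along the arm and 73.5 mm below its centre line; it meets the tile when the arm is down. Turns with the arm.
- tile: Bisque tile, pale, 100 x 100 x 10 mm, loose in a shallow nest (rails 6 mm high) on the press's base at x = +130 mm. Origin: centre of its underside, 16 mm above the bench. To be left there.
- cup: Bystander: bisque clay cup, 80 mm across the rim, 75 mm high, upright on the bench beside the press. Origin: centre of its underside.
- jar: Bystander: closed glaze jar, 66 mm diameter, 80 mm high, upright on the bench beside the press. Origin: centre of its underside.
- brush: Bystander: glaze brush lying flat on the bench behind the press, 40 to 65 mm beyond the -x end of its base, across the press's x. Lies along its own x; origin at its underside.
Things that resemble listed ones, but are neither listed nor needed, are in the scene too. What is meant by the tile is not yellow, and is the smaller of those in its own colour.

How it is judged (in metres and radians):
On the way, in this order (a step that is already met when the one before it is completed fails the run):
1. the pawl is pressed clear of the teeth while the arm is still raised (value of joint pawl above 0.33 rad and value of joint press_arm above 0.6 rad), for 0.2 s.
2. the arm is pushed down to its stop (value of joint press_arm below 0.035 rad and value of joint pawl above 0.25 rad), for 0.2 s.
At the end, for the whole second after the job is handed in: The arm is within 0.035 rad of fully down and at rest, so that its pad lies on the tile (within 5 mm); the pawl is still free (above 0.25 rad); the tile has not moved by 8 mm and lies flat in its nest; cup, jar and brush are within 30 mm of where they were, cup and jar upright (all of step 2 and velocity of joint press_arm between -0.05 and 0.05 rad/s and horizontal distance between tile and press_pad below 0.015 m and angle between tile's own z axis and vertical below 0.05 rad and distance of tile from where it was at the start of the episode below 0.008 m and distance of each of cup, jar, brush from where it was at the start of the episode below 0.03 m and angle between each of cup, jar's own z axis and vertical below 0.2 rad); the robot touches nothing.
It fails at once if the arm is forced down past the teeth with the pawl still engaged (value of joint pawl below 0.1 rad and value of joint press_arm below 0.6 rad).
It fails at once if the tile is lifted or shifted out of its nest (z of tile in the frame of press above 0.024 m or distance of tile from where it was at the start of the episode above 0.012 m).
It fails at once if the cup, jar or brush is displaced by more than 30 mm or lifted (distance of any of cup, jar, brush from where it was at the start of the episode above 0.03 m or height (world z) of any of cup, jar, brush above 0.02 m).
It also fails if it takes over 43 s, if anything falls off the work surface, if the arm or the gripper's body presses on something with over 40 N, if the wrist force passes 120 N, or if a joint passes its speed limit or range.

## Working session

There is one attempt and no reset: what is moved stays moved. The work goes in short steps, Python scripts to look and compute and a tool call to move; the robot and the scene stay as the last step left them, time stands still between calls to the robot, and variables do not carry over. Pictures are saved under pics/ and viewed, at most 10 in all, crops included, and the job is handed in when it is done.

Besides the shell and the picture viewer there is one more tool, called after "Emit:" as name(argument=value, ...), one argument or row to a line, values as JSON. jog_arm: Moves the arm, as the interface text tells. Its arguments: {"type":"object","properties":{"rows":{"type":"string"}},"required":["rows"]}

```bash
mkdir -p pics; python3 - <<'E'
from rig import *
import cv2,numpy as np
s=bot.read_state();print(s['time_s'],s['position'],np.round(s['tcp_rot'],3).tolist(),s['force'])
for n in('scene','top'):
    p=capture(n);cv2.imwrite(f'pics/{n}0.png',p['pixels'][:,:,::-1])
    for l in('press','grip_bar','pawl_paddle','press_pad','tile','cup','jar','brush'):
        print(n,l,[(np.round(d['point'],3).tolist(),round(d['conf'],2)) for d in spot_point(l,p)[:3]])
E
```

```text
0.0 [ 0.2275425  -0.58138623  0.24358121] [[0.931, 0.364, -0.0], [0.364, -0.931, 0.002], [0.0, -0.002, -1.0]] [ 0.20744768 -0.35015289 -0.77815395]
scene press [([0.561, 0.014, 0.004], 0.94), ([0.599, -0.132, 0.089], 0.48)]
scene grip_bar [([0.515, 0.178, 0.259], 0.94)]
scene pawl_paddle [([0.599, -0.134, 0.09], 0.65)]
scene press_pad [([0.518, 0.153, 0.138], 0.79)]
scene tile [([0.556, 0.372, 0.003], 0.89), ([0.317, 0.327, 0.001], 0.58), ([0.517, 0.177, 0.258], 0.58)]
scene cup [([0.724, 0.154, 0.0], 0.77)]
scene jar [([0.769, -0.025, 0.003], 0.6)]
scene brush [([0.618, -0.211, -0.0], 0.83)]
top press [([0.557, 0.016, -0.003], 0.62)]
top grip_bar [([0.51, 0.183, 0.261], 0.62)]
top pawl_paddle [([0.605, -0.132, 0.092], 0.88)]
top press_pad [([0.522, 0.154, 0.138], 0.77)]
top tile [([0.552, 0.369, 0.001], 0.94), ([0.318, 0.33, 0.001], 0.62), ([0.522, 0.141, 0.016], 0.55)]
top cup [([0.731, 0.154, -0.003], 0.83)]
top jar [([0.763, -0.026, 0.003], 0.8)]
top brush [([0.617, -0.209, 0.004], 0.82), ([0.512, 0.181, 0.262], 0.65), ([0.521, 0.156, 0.139], 0.51)]
```

View pics/scene0.png

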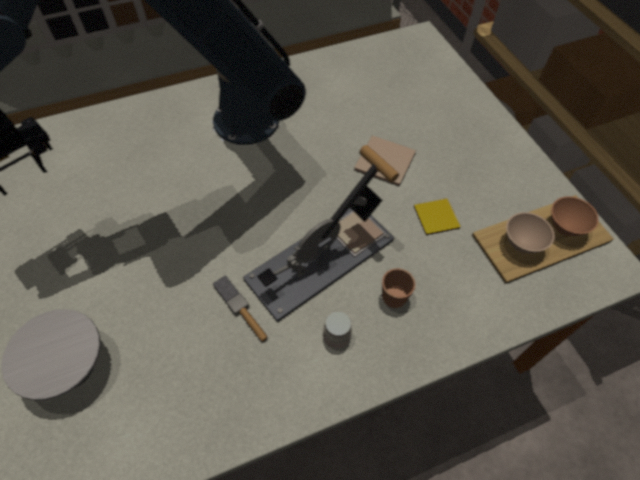

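View pics/top0.png

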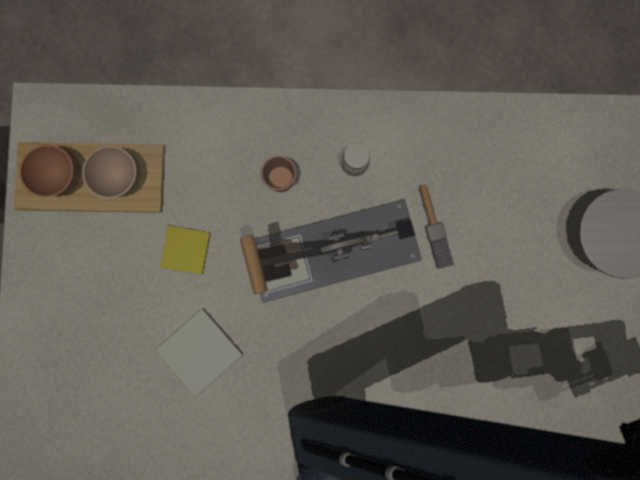

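The scene picture shows the press with its paddle at about (266,276), cross bar at (380,162), cup at (398,288), jar at (338,328) and brush at (240,308). The detections fit the given geometry: hinge at about (0.5595, 0.015), press x at 106° yaw, arm at about 0.75 rad. I'm moving above the paddle with the fingers shut.

Emit:
jog_arm(
  rows="0 0.9 -0.54 0 0 0 -0.94;0 0.9 -0.54 0 0 0 -0.94;0 0.9 -0.54 0 0 0 -0.94;0 0.9 -0.54 0 0 0 -0.94;0 0.9 -0.54 0 0 0 -0.94;0 0.9 -0.54 0 0 0 -0.94;0 0.9 -0.54 0 0 0 -0.94;0 0.9 -0.54 0 0 0 -0.94;0 0.9 -0.54 0 0 0 -0.94;0 0.9 -0.54 0 0 0 -0.94;0 0.9 -0.54 0 0 0 -0.94;0 0.9 -0.54 0 0 0 -0.94;0 0.9 -0.54 0 0 0 -0.94;0 0.9 -0.54 0 0 0 -0.94;0 0.9 -0.54 0 0 0 -0.94;0 0.9 -0.54 0 0 0 -0.94",
)

```text
time_s: 2.23
position: [0.548, -0.167, 0.2445]
tcp_rot: [[0.443, 0.896, -0.001], [0.896, -0.443, -0.0], [-0.001, -0.0, -1.0]]
force: [0.3, -0.4, -0.7]
opening: 0.007
grasp_force: 0.0
```

```bash
cat >h.py <<'E'
from rig import *
import numpy as np
np.set_printoptions(precision=4,suppress=True)
o=np.array([.5595,.015,0]);d=np.array([-.2756,.9613,0]);py=np.array([-.9613,-.2756,0])
def show(px,tipz):
    s=bot.read_state();R=np.array(s['tcp_rot']);P=np.array(s['position'])
    T=o+d*px;T[2]=tipz+.022
    a=np.arctan2(R[1,1],R[0,1]);w=np.arctan2(.2756,.9613)-a
    print(s['time_s'],P,'F',s['force'],'open',s['opening'],'shift',R.T@(T-P)/.5,'turnz',-w/(np.pi/4))
    print('tip in press',(P-o)@d,(P-o)@py,P[2]-.022,'z',R[:,2],s['joint_positions'])
E
python3 -c "
from h import *
show(-.165,.13)"
```

```text
2.2333 [ 0.548  -0.167   0.2445] F [ 0.3433 -0.361  -0.7309] open 0.00728072404828046 shift [0.0925 0.0814 0.1848] turnz -0.9403812691119604
tip in press -0.17179194453497554 0.06117253990927293 0.22245410939535815 z [-0.0006 -0.0004 -1.    ] [-28.0981  26.2156  89.697   -0.0436  64.1086  -1.7592]
```

Emit:
jog_arm(
  rows="0 0.092 0.081 0.05 0 0 -0.94;0 0.092 0.081 0.05 0 0 -0.94;0 0.092 0.081 0.05 0 0 -0.94;0 0.092 0.081 0.05 0 0 -0.94;0 0.092 0.081 0.05 0 0 -0.94;0 0.092 0.081 0.05 0 0 -0.94;0 0.092 0.081 0.05 0 0 -0.94;0 0.092 0.081 0.1 0 0 -0.94;0 0.092 0.081 0.15 0 0 -0.94;0 0.092 0.081 0.185 0 0 -0.94;0 0.092 0.081 0.185 0 0 -0.94;0 0.092 0.081 0.185 0 0 -0.94",
)

```text
time_s: 3.23
position: [0.6041, -0.1443, 0.1513]
tcp_rot: [[-0.272, 0.962, -0.002], [0.962, 0.272, 0.001], [0.001, -0.002, -1.0]]
force: [0.2, 0.5, 1.0]
opening: 0.005
grasp_force: 0.0
```

```bash
python3 -c "
from h import *
import cv2
show(-.165,.1)
for n in('scene','top'):
    p=capture(n)
    for l in('pawl_paddle','grip_bar','press'): print(n,l,[(np.array(q['point']),round(q['conf'],2)) for q in spot_point(l,p)[:2]])
    if n=='scene': cv2.imwrite('pics/s1.png',cv2.resize(p['pixels'][180:340,180:420,::-1],None,fx=3,fy=3))
"
```

```text
3.2333 [ 0.6041 -0.1443  0.1513] F [0.1782 0.5414 1.0242] open 0.0047068300211849465 shift [0.0008 0.0021 0.0587] turnz -0.005387755570754922
tip in press -0.16544329585898243 0.0010035169099580801 0.12934404795041549 z [-0.0023  0.0009 -1.    ] [-23.7263  36.4527  87.2675  -0.0071  56.4197 -39.4772]
scene pawl_paddle [(array([ 0.6024, -0.1324,  0.0901]), 0.57)]
scene grip_bar [(array([0.5161, 0.1791, 0.2579]), 0.63)]
scene press [(array([0.5627, 0.0169, 0.0007]), 0.68)]
top pawl_paddle []
top grip_bar []
top press [(array([0.5554, 0.0142, 0.0011]), 0.77)]
```

View pics/s1.png

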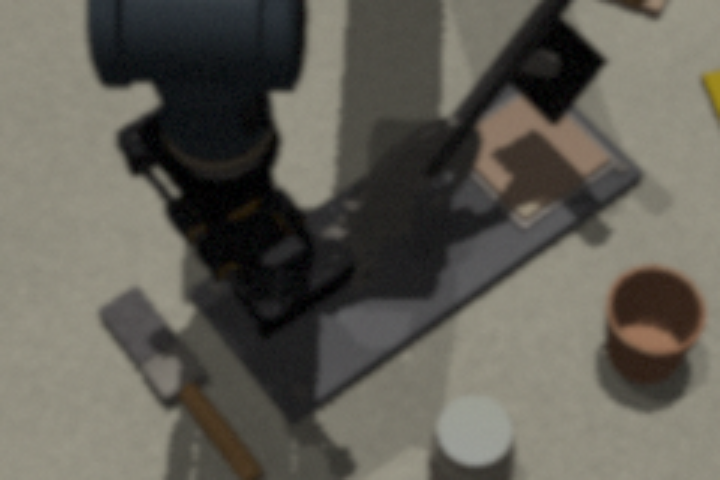

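The crop shows the gripper's dark fingers over the paddle end of the base (about (280,290) in the crop), between the brush and the wheel. I'm pressing down in small steps.

Emit:
jog_arm(
  rows="0 0 0 0.03 0 0 0;0 0 0 0.06 0 0 0;0 0 0 0.075 0 0 0;0 0 0 0.085 0 0 0;0 0 0 0.095 0 0 0;0 0 0 0.105 0 0 0;0 0 0 0.115 0 0 0;0 0 0 0.125 0 0 0;0 0 0 0.135 0 0 0;0 0 0 0.14 0 0 0;0 0 0 0.14 0 0 0",
)

```text
time_s: 4.55
position: [0.6052, -0.1434, 0.0815]
tcp_rot: [[-0.275, 0.962, -0.0], [0.962, 0.275, 0.0], [0.0, 0.0, -1.0]]
force: [0.4, -1.3, 1.7]
opening: 0.003
grasp_force: 1.1
```

```bash
python3 -c "
from h import *
show(-.165,.047)"
```

```text
4.55 [ 0.6052 -0.1434  0.0815] F [ 0.4126 -1.3492  1.7352] open 0.0029177088750829386 shift [-0.0003 -0.0006  0.025 ] turnz -0.0013792042300796812
tip in press -0.16485046068427572 -0.00028716625052220253 0.0594870941240667 z [-0.      0.0004 -1.    ] [-23.6186  42.1473  89.4063   0.0275  48.4573 -39.5722]
```

Emit:
jog_arm(
  rows="0 0 0 0.006 0 0 0;0 0 0 0.012 0 0 0;0 0 0 0.016 0 0 0;0 0 0 0.02 0 0 0;0 0 0 0.02 0 0 0",
)

```text
time_s: 4.97
position: [0.605, -0.1434, 0.0716]
tcp_rot: [[-0.275, 0.962, -0.0], [0.962, 0.275, 0.0], [0.0, -0.0, -1.0]]
force: [1.5, -3.0, 2.5]
opening: 0.008
grasp_force: 1.5
```

Emit:
jog_arm(
  rows="0 0 0 0.003 0 0 0;0 0 0 0.006 0 0 0;0 0 0 0.006 0 0 0",
)

```text
time_s: 5.22
position: [0.605, -0.1434, 0.0688]
tcp_rot: [[-0.275, 0.961, -0.0], [0.961, 0.275, 0.0], [0.0, -0.0, -1.0]]
force: [1.0, -3.4, 1.8]
opening: 0.001
grasp_force: 1.5
```

Emit:
jog_arm(
  rows="0 0 0 0.002 0 0 0;0 0 0 0.004 0 0 0;0 0 0 0.004 0 0 0",
)

```text
time_s: 5.47
position: [0.6051, -0.1434, 0.0678]
tcp_rot: [[-0.275, 0.961, 0.0], [0.961, 0.275, -0.0], [-0.0, 0.0, -1.0]]
force: [0.7, -2.9, 5.2]
opening: 0.002
grasp_force: 3.4
```

The pawl is on its stop: the force has jumped and the tip height matches 0.5 rad. Now I lift clear and move over the cross bar.

Emit:
jog_arm(
  rows="0 0 0 -0.03 0 0 0;0 0 0 -0.1 0 0 0;0 0 0 -0.18 0 0 0;0 0 0 -0.26 0 0 0;0 0 0 -0.34 0 0 0;0 0 0 -0.42 0 0 0;0 0 0 -0.5 0 0 0;0 0 0 -0.56 0 0 0;0 0.04 0 -0.57 0 0 0;0 0.12 0 -0.57 0 0 0;0 0.2 0 -0.57 0 0 0;0 0.28 0 -0.57 0 0 0;0 0.36 0 -0.57 0 0 0;0 0.44 0 -0.57 0 0 0;0 0.52 0 -0.57 0 0 0;0 0.58 0 -0.57 0 0 0;0 0.64 0 -0.57 0 0 0;0 0.675 0 -0.57 0 0 0;0 0.675 0 -0.57 0 0 0;0 0.675 0 -0.57 0 0 0",
)

```text
time_s: 7.13
position: [0.5103, 0.1823, 0.351]
tcp_rot: [[-0.278, 0.961, -0.004], [0.961, 0.278, 0.0], [0.001, -0.004, -1.0]]
force: [0.6, 0.2, 0.3]
opening: 0.009
grasp_force: 0.0
```

```bash
python3 -c "
from h import *
import cv2
show(.1725,.29)
for n in('scene','top'):
    p=capture(n)
    for l in('pawl_paddle','grip_bar'): print(n,l,[(np.array(q['point']),round(q['conf'],2)) for q in spot_point(l,p)[:2]])
    if n=='scene': cv2.imwrite('pics/s2.png',cv2.resize(p['pixels'][120:340,200:440,::-1],None,fx=2.5,fy=2.5))
"
```

```text
7.1333 [0.5103 0.1823 0.351 ] F [0.5529 0.2194 0.3136] open 0.009168654828758211 shift [-0.0039  0.0027  0.078 ] turnz 0.0028446773653560404
tip in press 0.17439880564609078 0.001184661540582031 0.32900007646116763 z [-0.0043  0.0001 -1.    ] [ 7.8189 17.4516 85.7718  0.0409 77.0186 -8.3156]
scene pawl_paddle [(array([ 0.6015, -0.1439,  0.0395]), 0.81), (array([0.5207, 0.1512, 0.1358]), 0.53)]
scene grip_bar [(array([0.5158, 0.1762, 0.2618]), 0.85)]
top pawl_paddle [(array([ 0.6087, -0.1443,  0.0417]), 0.61)]
top grip_bar []
```

View pics/s2.png

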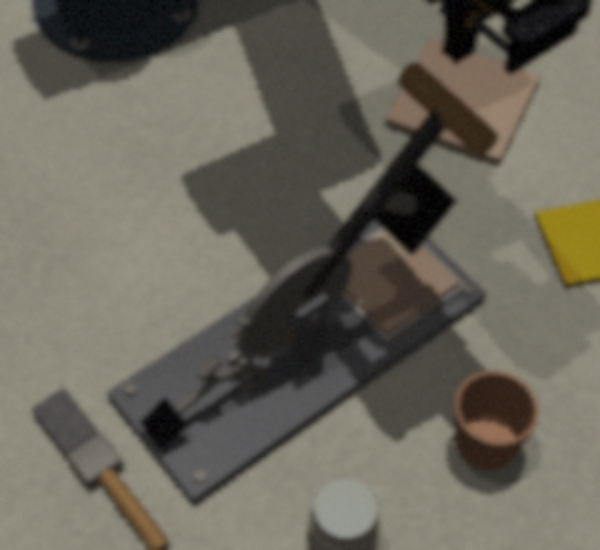

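The crop shows the paddle now low at about (163,424), confirmed at z ≈ 0.04 (fully pressed). The arm is still raised with the bar at about (448,108), and the fingers are above it. I'm pushing down along the bar's arc.

Emit:
jog_arm(
  rows="0 0 0 0.04 0 0 0;0 0 0 0.08 0 0 0;0 0.003 0 0.105 0 0 0;0 0.011 0 0.127 0 0 0;0 0.025 0 0.146 0 0 0;0 0.039 0 0.165 0 0 0;0 0.052 0 0.185 0 0 0;0 0.064 0 0.205 0 0 0;0 0.074 0 0.226 0 0 0;0 0.084 0 0.247 0 0 0;0 0.092 0 0.269 0 0 0;0 0.1 0 0.291 0 0 0;0 0.106 0 0.314 0 0 0;0 0.112 0 0.337 0 0 0;0 0.116 0 0.36 0 0 0;0 0.119 0 0.383 0 0 0;0 0.119 0 0.383 0 0 0",
)

```text
time_s: 8.85
position: [0.4958, 0.238, 0.1593]
tcp_rot: [[-0.274, 0.962, -0.002], [0.962, 0.274, 0.0], [0.001, -0.002, -1.0]]
force: [-0.1, -0.3, -0.2]
opening: 0.004
grasp_force: 0.0
```

```bash
python3 -c "
from h import *
import cv2
show(.235,.114)
p=capture('scene')
for l in('pawl_paddle','grip_bar'): print(l,[(np.array(q['point']),round(q['conf'],2)) for q in spot_point(l,p)[:2]])
"
```

```text
8.85 [0.4958 0.238  0.1593] F [-0.1344 -0.2843 -0.2157] open 0.0039139682514543915 shift [ 0.0061 -0.0003  0.0465] turnz -0.0020644904359023424
tip in press 0.2319368623534588 -0.00020228360898777017 0.13726259214299616 z [-0.0019  0.0001 -1.    ] [13.984  31.2514 97.498   0.0378 51.3557 -1.944 ]
pawl_paddle [(array([ 0.6015, -0.1471,  0.0373]), 0.68)]
grip_bar [(array([0.5   , 0.2374, 0.1212]), 0.74)]
```

Bar centre is at z 0.121, so the arm is following. Next is the rest of the way to the stop, in small steps.

Emit:
jog_arm(
  rows="0 0.003 0 0.015 0 0 0;0 0.005 0 0.028 0 0 0;0 0.006 0 0.038 0 0 0;0 0.006 0 0.045 0 0 0;0 0.006 0 0.048 0 0 0;0 0.006 0 0.048 0 0 0",
)

```text
time_s: 9.5
position: [0.4954, 0.2413, 0.1363]
tcp_rot: [[-0.275, 0.962, 0.0], [0.962, 0.275, 0.0], [0.0, 0.0, -1.0]]
force: [0.5, -0.0, 0.7]
opening: 0.008
grasp_force: 0.4
```

Emit:
jog_arm(
  rows="0 0 0 0.002 0 0 0;0 0 0 0.004 0 0 0;0 0 0 0.004 0 0 0",
)

```text
time_s: 9.75
position: [0.4954, 0.2414, 0.136]
tcp_rot: [[-0.275, 0.961, 0.001], [0.961, 0.275, 0.0], [0.0, 0.001, -1.0]]
force: [0.2, -0.4, 10.3]
opening: 0.004
grasp_force: 5.3
```

The tip is at 0.114 m with 10 N, so the arm is on its stop. I hold a moment, then retreat straight up and check.

Emit:
jog_arm(
  rows="0 0 0 0.002 0 0 0;0 0 0 0.002 0 0 0;0 0 0 0.002 0 0 0;0 0 0 -0.01 0 0 0;0 0 0 -0.04 0 0 0;0 0 0 -0.1 0 0 0;0 0 0 -0.17 0 0 0;0 0 0 -0.24 0 0 0;0 -0.02 -0.05 -0.3 0 0 0;0 -0.02 -0.12 -0.34 0 0 0;0 -0.02 -0.18 -0.34 0 0 0;0 -0.02 -0.2 -0.34 0 0 0;0 -0.02 -0.2 -0.34 0 0 0;0 -0.02 -0.2 -0.34 0 0 0",
)

```text
time_s: 10.92
position: [0.4017, 0.2042, 0.3043]
tcp_rot: [[-0.275, 0.961, -0.0], [0.961, 0.275, 0.0], [0.0, -0.0, -1.0]]
force: [0.6, 0.1, -0.0]
opening: 0.006
grasp_force: 0.0
```

```bash
python3 -c "
from h import *
import cv2
show(.235,.3)
for n in('scene','top'):
    p=capture(n)
    for l in('pawl_paddle','grip_bar','press_pad','tile','cup','jar','brush'): print(n,l,[(np.array(q['point']),round(q['conf'],2)) for q in spot_point(l,p)[:3]])
    if n=='scene': cv2.imwrite('pics/s3.png',cv2.resize(p['pixels'][120:340,200:440,::-1],None,fx=2.5,fy=2.5))
"
```

```text
10.9167 [0.4017 0.2042 0.3043] F [ 0.6169  0.0531 -0.0336] open 0.006131029615647965 shift [ 0.0194  0.1991 -0.0355] turnz -0.0008013176320968398
tip in press 0.22540084582570108 0.09955718110427647 0.2822704135515999 z [-0.0001  0.0003 -1.    ] [ 12.6789  12.1207 101.4767   0.0188  66.4066  -3.2899]
scene pawl_paddle [(array([ 0.6047, -0.1451,  0.0388]), 0.71)]
scene grip_bar [(array([0.5006, 0.2407, 0.099 ]), 0.85)]
scene press_pad [(array([0.5227, 0.137 , 0.0274]), 0.56)]
scene tile [(array([0.5578, 0.3709, 0.0019]), 0.91), (array([ 0.3165,  0.3273, -0.0017]), 0.78), (array([0.527 , 0.1397, 0.019 ]), 0.74)]
scene cup [(array([0.7231, 0.1519, 0.0017]), 0.64)]
scene jar [(array([ 0.7699, -0.0264,  0.0058]), 0.61)]
scene brush [(array([ 0.6196, -0.2106,  0.0011]), 0.81)]
top pawl_paddle [(array([ 0.6099, -0.1467,  0.0433]), 0.85), (array([ 0.6184, -0.2119,  0.0002]), 0.48)]
top grip_bar [(array([0.494 , 0.2433, 0.1012]), 0.78), (array([ 0.5556,  0.0146, -0.0015]), 0.49)]
top press_pad [(array([0.523 , 0.1385, 0.0303]), 0.92)]
top tile [(array([0.5231, 0.1413, 0.021 ]), 0.9), (array([ 0.5539,  0.3719, -0.0013]), 0.56)]
top cup []
top jar [(array([ 0.7658, -0.0247,  0.0022]), 0.97)]
top brush [(array([ 0.6192, -0.2098,  0.0031]), 0.62)]
```

View pics/s3.png

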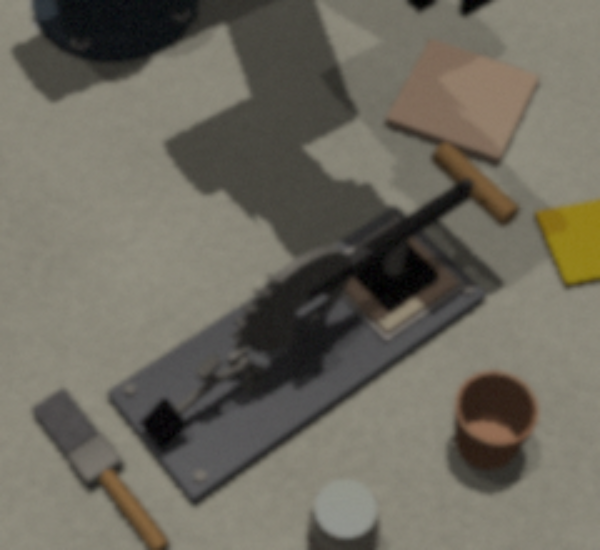

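The crop shows the arm down with the bar at about (475,180), bar centre z ≈ 0.10, and the pad on the tile at about (400,275). The paddle is still down at (163,424), the bystanders are where they were, and the gripper is clear. Handing in.

```bash
python3 -c "
from rig import bot
print(bot.hand_in())"
```

```text
the job is handed in; nothing more can be done
None
```

The tile press is closed and handed in: the pawl was pressed clear and stayed free, and the arm is down with its pad on the tile. The tile, cup, jar and brush look undisturbed and the gripper is clear. The hand-in returned no verdict.

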